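# Put the slicer insert back in its padded case

## Task

The widest of the three slicer inserts drying in the leaning rack, the one with the single slanted blade, is dry. Draw it up out of its slot by the grip bar on its top edge, stand it in the long slot of the foam in the open storage case, and press it down until it is fully home and upright, then let go. Leave the two narrower grater inserts where they stand in the rack and do not disturb the bowl or the soap bottle.

Things in the scene. Friction and masses are not known exactly. Their poses are not given: they have to be found in the camera images.
- slicer: White insert to move, 100 mm wide (widest), one slanted blade, 90 g. Body 6 mm thick, 100 high; on top a centred grip bar 56 wide, 10 thick, 20 high: 120 high in all. Stands in one of the rack's slots, leaning 30 degrees. Origin: centre of bottom edge; x across thickness, y along width, z to its top edge, which is the way the slot runs. May stand either way round in the foam.
- grater_coarse: Bystander: like the slicer insert but only 76 mm wide, with 9 large round holes. Same heights, grip bar, lean and axes.
- grater_fine: Bystander: like the slicer insert but only 76 mm wide, with 30 small holes. Same heights, grip bar, lean and axes.
- rack: Wooden rack 190 x 125 mm, fixed; origin centre of underside, z up. Three slots at x = -64, 0, +64 mm, floors 14 mm up; each runs across y and leans 30 degrees from vertical, top towards -x; 9 mm wide, 105 mm long, back wall (-x side) 75 mm and front wall 40 mm high along the slot. Slide inserts out along the slot by over 80 mm.
- case: Grey storage case 130 x 150 mm, 70 mm high, open on top, fixed; origin centre of its underside. Lid folded open flat on its +x side (to x = +200 mm, 22 mm high). It holds the two foam blocks side by side, centred at x = -30 and +30 mm, either way round.
- foam_long: Grey foam block, 58 x 138 x 68 mm high, fixed in the case; origin centre of its underside, z up. One empty dark slot along y in the middle of its top, 106 mm long (116 at the mouth), floor 8 mm above the origin: home of the slicer insert. Its walls are springy pads 4 mm apart that flare to 16 mm over the top 12 mm; the 6 mm plate spreads them. Push of 3 to 8 N all the way; it does not sink by itself.
- foam_short: Grey foam block, 58 x 138 x 68 mm high, fixed in the case; origin centre of its underside, z up. One empty dark slot along y in the middle of its top, only 82 mm long: too short for the slicer insert; stays empty. Otherwise like foam_long.
- bowl: Bystander: small white bowl, 96 mm across, 45 mm high; origin at the centre of its underside.
- soap: Bystander: white soap bottle with a dark cap, 62 mm across, 140 mm high; origin at the centre of its underside.
Not all that is in view belongs to the job. What is shaped like the slicer but green is not meant.

How it is judged:
By the outcome, as a careful person would: the job done as asked, in the order asked, and still so for the second after the job is handed in, with the robot touching nothing.
It also fails if it takes over 48 s, if anything falls off the work surface, if the arm or the gripper's body presses on something with over 40 N, if the wrist force passes 120 N, or if a joint passes its speed limit or range.

## Robot

A 6-joint arm with a two-finger parallel gripper is mounted at the origin on the work surface. World frame = base frame: x ahead of the robot, y to its left, z up, the work surface at z = 0. Lengths are in mm, angles in rad, forces in N, time in s.
With the tool pointing down it reaches from about 250 to 725 mm from the base axis. Payload 4 kg.
Tool frame: the origin (TCP) lies on the centre line of the jaws, within the pads' length; the fingertips stand 25 mm ahead of it and the grasp point (between the pads) lies 6 mm ahead of it; y points along the fingers, x is the direction in which the jaws open and shut, and the axes are right-handed (so a half turn about y gives the same grasp; the last joint's range is limited). The gripper opens to 85 mm and grips with 20 to 120 N. Pads are 22 mm wide; open, the fingers measure 114 mm over their backs; the gripper's body (76 mm by 85 mm) begins 54 mm behind the grasp point. The pads swing forward as they close: fully open they stand 13 mm farther back than shut.
Start: joints at [-1.146, 0.241, 0.005, 1.335, 0, 1.571], TCP at [206.067, -455.561, 256.306] pointing down, gripper open.
Joint ranges: [-2.72, 2.72], [-1.05, 1.87], [-1.09, 1.28], [-1.99, 2.15], [-1.42, 1.44], [-3.14, 3.14]. Speed limits (rad/s): [2.79, 2.79, 3.14, 3.14, 3.14, 3.14].

## Interface

Orientations are given as a unit quaternion [w, x, y, z].
In Python, from workcell import observe, capture, sign_off gives the robot as it stands.
- The arm moves only by the shell command python3 -m jog 'ROWS' [OPENING] [FORCE]. ROWS is JSON, a list that holds one entry, the list of rows, each a list of 6 numbers: the shift along the tool's x, y, z as a fraction of full scale, then the turn, a rotation vector about the tool's x, y, z as a fraction of full scale. In form: [[[x, y, z, ax, ay, az], ...]]. A call has 1 to 10 rows; each row shifts and turns the commanded pose from where the row before left it, along the tool's axes as they then stand; what a row does not reach is not made up. Full scale, the value 1, is 20 mm for a shift and 0.08 rad for a turn. A row lasts 1/12 s, in which the tool goes at most 41.7 mm and 7.16 degrees, less where a joint would pass 70% of its speed; a pose out of reach is approached as far as the arm can. A call with a number of a shift or a turn outside -1 to 1 is refused whole. A call with a gripper value outside its range is refused whole. OPENING is the opening in per cent of the stroke, from 0 (shut) to 100 (fully open), set as the call begins (- or left out, the last holds). The fingers move at their own pace and stop on an object; FORCE is the grip in N (left out, the last holds). Time passes only in rows, so rows that do not move let the fingers close. It gives the time, the measured TCP pose, the force and the opening at its end, in the units of the state.
- observe(): the state, without advancing time (a new reading comes with each control period).
- capture(name): name is "scene" or "top" or "wrist"; returns a dict with "img" (384x512x3 uint8, red, green, blue), "intrinsics" (3x3 intrinsics, pixels), "eye" and "rotation" of the camera in the world. Camera axes: x right, y up, looking along -z (the intrinsics and any distortion apply to the point x, -y, -z); pixel columns grow to the right and rows downward; lengths in mm; the calibration is good to about 2 mm. A picture is of the moment at which its call begins. There is no depth.
- sign_off(): hands the job in, once; it reports no verdict.
The state is a dict: "time": time; "joint_pos": joint angles; "joint_vel": joint speeds; "joint_torque": joint torques, N m; "tool_pos": TCP position; "tool_rot": TCP orientation; "ft_force": force on the tool from outside, world axes, zero at the start; "wrist_torque": the same for the moment, N m; "opening": finger opening in mm.
Only numpy, scipy, OpenCV 4.12 (cv2) and the standard library are available. Lean on these libraries where they do the work, as an engineer would, in place of code of your own. Each camera call takes 0.05 s, during which the arm holds its last target.

## Working session

There is one attempt and no reset: what is moved stays moved. The work goes in short steps, Python scripts to look and compute and a shell command to move; the robot and the scene stay as the last step left them, time stands still between calls to the robot, and variables do not carry over. Pictures are saved under pics/ and viewed, and the job is handed in when it is done.

```bash
mkdir -p pics; ls
python3 - <<'E'
from workcell import observe,capture
import cv2,json
s=observe();print(s)
for n in ("scene","top","wrist"):
    c=capture(n);cv2.imwrite(f"pics/{n}0.png",c["img"][:,:,::-1]);print(n,c["intrinsics"],c["eye"],c["rotation"],[k for k in c])
E
```

```text
pics
{'time': 0.0, 'joint_pos': array([-1.14601304e+00,  2.41420585e-01,  3.74233658e-03,  1.33515367e+00,
        3.65365808e-06,  1.57073633e+00]), 'joint_vel': array([-0.00041677, -0.00037107,  0.00015344, -0.00095702, -0.00171194,
       -0.00083493]), 'joint_torque': array([-7.92677183e-04, -3.72321475e+01,  2.52405649e+01,  1.68085570e-02,
       -3.32083255e-05, -7.14742654e-06]), 'tool_pos': array([ 205.8342779 , -455.05884147,  255.41597808]), 'tool_rot': array([ 0.59456646, -0.59378388,  0.38395158, -0.38274353]), 'ft_force': array([ 0.52647251,  0.32384888, -0.22093436]), 'wrist_torque': array([-0.03034132, -0.02789208, -0.03083613]), 'opening': 85.93660191494467}
scene [[395.42924282   0.         259.73110741]
 [  0.         395.42924282 189.95547828]
 [  0.           0.           1.        ]] [1073.17768173 -722.21700092  793.08695582] [0.87888529 0.39375615 0.11657016 0.24275119] ['img', 'intrinsics', 'eye', 'rotation']
top [[460.88319342   0.         258.12628739]
 [  0.         460.88319342 188.05976943]
 [  0.           0.           1.        ]] [ 308.5446819   -11.0665268  1586.50840191] [ 0.72413403  0.07834156 -0.07223312 -0.6813772 ] ['img', 'intrinsics', 'eye', 'rotation']
wrist [[330.7026241    0.         252.48876184]
 [  0.         330.7026241  195.13034198]
 [  0.           0.           1.        ]] [ 265.55637648 -429.1470171   373.91091329] [ 0.8331325  -0.10959694  0.0715145  -0.53736806] ['img', 'intrinsics', 'eye', 'rotation']
```

View pics/scene0.png

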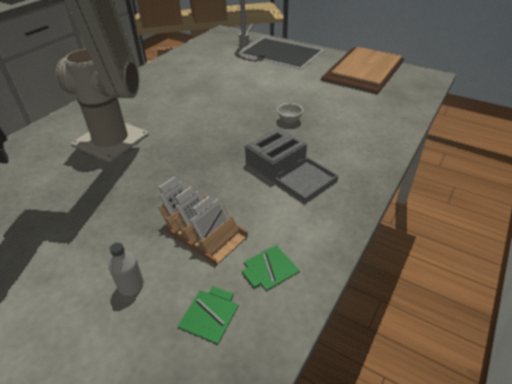

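View pics/top0.png

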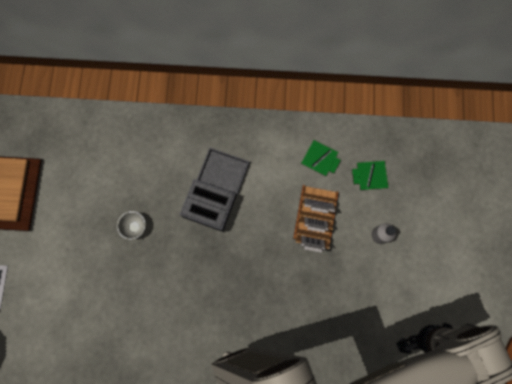

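View pics/wrist0.png

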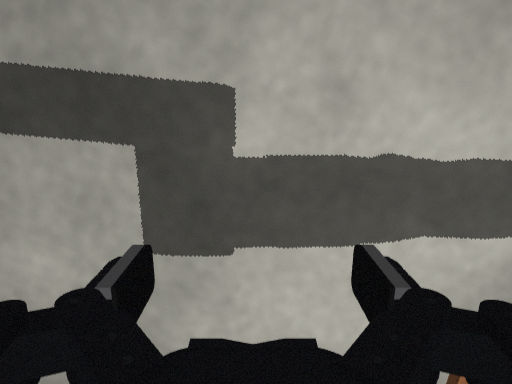

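The scene and top views show the rack at top (317,218) with three white inserts. The case is at (212,205) with its lid at (227,170), the bowl at (132,225) and the soap at (386,233). The green lookalikes are at (321,157) and (370,175). The wrist view shows only table. Next I'll enlarge the rack and case.

```bash
cat > h.py <<'E'
import numpy as np,cv2
from scipy.spatial.transform import Rotation as R
from workcell import observe,capture
def rot(q): q=np.asarray(q,float); return R.from_quat([q[1],q[2],q[3],q[0]]).as_matrix() if q.size==4 else q
def ray(c,u,v):
    K=c["intrinsics"];d=np.array([(u-K[0,2])/K[0,0],-(v-K[1,2])/K[1,1],-1.]);d=rot(c["rotation"])@d
    return np.array(c["eye"]),d/np.linalg.norm(d)
def plane(c,u,v,z):
    e,d=ray(c,u,v);return e+d*(z-e[2])/d[2]
def proj(c,P):
    K=c["intrinsics"];p=rot(c["rotation"]).T@(np.asarray(P,float)-c["eye"]);return np.array([K[0,0]*p[0]/-p[2]+K[0,2],-K[1,1]*p[1]/-p[2]+K[1,2]])
def tri(c1,p1,c2,p2):
    A=np.zeros((3,3));b=np.zeros(3);L=[]
    for c,p in((c1,p1),(c2,p2)):
        e,d=ray(c,*p);M=np.eye(3)-np.outer(d,d);A+=M;b+=M@e;L.append((e,d))
    X=np.linalg.solve(A,b);return X,[np.linalg.norm(np.cross(X-e,d)) for e,d in L]
def crop(c,x0,y0,x1,y1,k,name):
    im=cv2.resize(c["img"][y0:y1,x0:x1,::-1],None,fx=k,fy=k,interpolation=cv2.INTER_CUBIC)
    cv2.imwrite(name,im)
E
python3 - <<'E'
from h import *
c=capture("scene");crop(c,150,165,260,275,6,"pics/rackS.png");crop(c,235,120,345,205,6,"pics/caseS.png")
c=capture("top");a=c["img"]
cv2.imwrite("pics/topR.png",np.hstack([cv2.resize(a[y:y+90,x:x+78,::-1],None,fx=5,fy=5,interpolation=cv2.INTER_CUBIC) for x,y in((280,178),(175,145))]))
E
```

```text
(no output)
```

View pics/rackS.png

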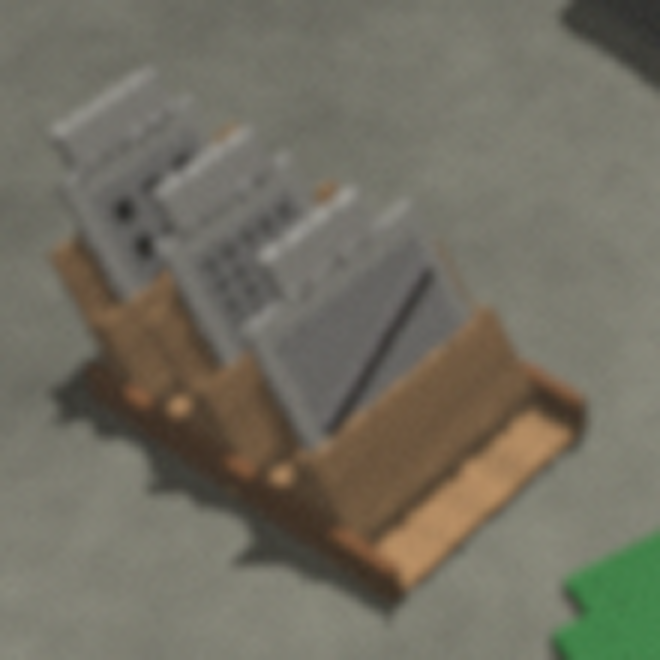

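View pics/caseS.png

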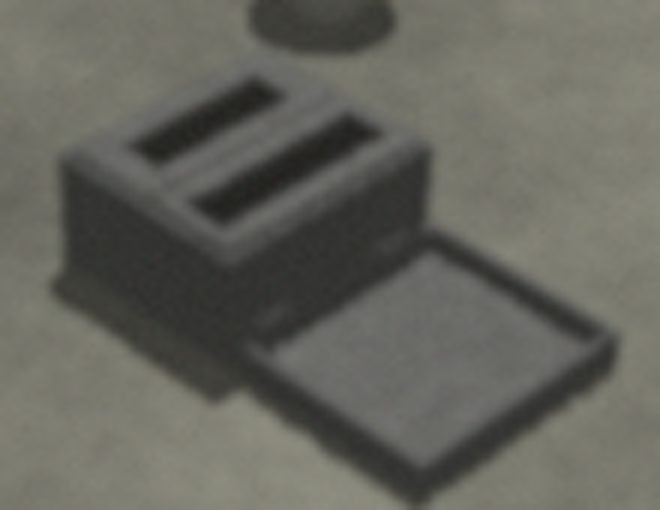

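View pics/topR.png

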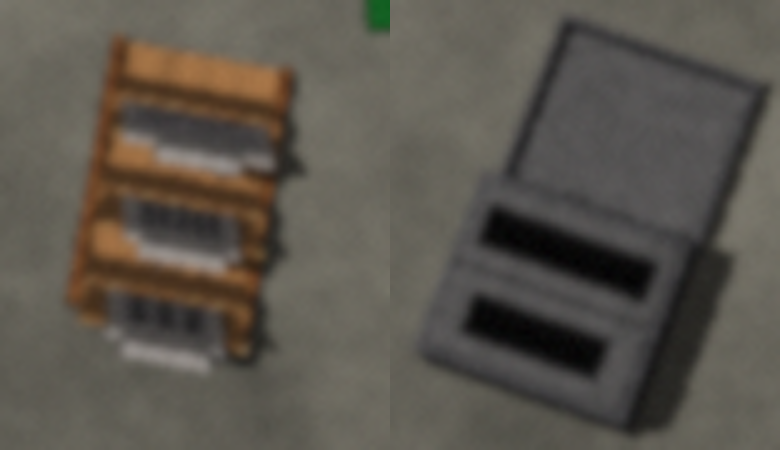

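The candidates in the scene view are:
- **Front insert, (208,217):** one slanted blade, and the widest.
- **Middle insert, (190,207):** many small holes, so the fine grater.
- **Rear insert, (172,197):** large holes, so the coarse grater.
- **Green pieces, (270,267) and (209,315):** lying on the table and not meant.

The front insert is the slicer, and the enlarged crop confirms it. In the foam, the slot nearer the lid is the long one. Now rough poses.

Run:
```python
from h import *
np.set_printoptions(precision=1,suppress=True)
t=capture("top");s=capture("scene")
off=lambda x,y,ox,oy:(ox+x/5-.4,oy+y/5-.4)
C=[off(x-390,y,175,145) for x,y in((485,175),(700,245),(635,432),(420,355))]
P=[plane(t,*p,70) for p in C];print("case top",P,np.mean(P,0))
L=[off(x-390,y,175,145) for x,y in((485,210),(655,265),(645,300),(482,243))]
P=[plane(t,*p,69) for p in L];print("longslot",P,np.mean(P,0))
sc=lambda x,y,ox,oy:(ox+x/6-.4,oy+y/6-.4)
# slicer bar top corners : top view & scene view
for n,a,b in(("barL",(153,155),(352,192)),("barR",(243,165),(265,258))):
    pass
A=tri(t,off(155,152,280,178),s,sc(265,258,150,165));B=tri(t,off(243,168,280,178),s,sc(352,192,150,165))
print(A,B)
A=tri(t,off(155,152,280,178),s,sc(352,192,150,165));B=tri(t,off(243,168,280,178),s,sc(265,258,150,165))
print(A,B)
# scene-case
Cs=[sc(x,y,235,120) for x,y in((65,155),(230,248),(430,150),(258,60))]
P=[plane(s,*p,70) for p in Cs];print(P,np.mean(P,0))
Cs=[sc(x,y,235,120) for x,y in((190,203),(225,225),(383,133),(345,117))]
P=[plane(s,*p,69) for p in Cs];print(P,np.mean(P,0))
w=capture("wrist");o=observe();T=rot(o["tool_rot"]);print("T",T);print("cam in tool",T.T@(w["eye"]-o["tool_pos"]),T.T@rot(w["rotation"]))
```

```text
case top [array([652.5, 231.8,  70. ]), array([613.2,  83.2,  70. ]), array([484.9, 117.2,  70. ]), array([527.4, 263.8,  70. ])] [569.5 174.   70. ]
longslot [array([628.6, 229.8,  69. ]), array([597.9, 112.5,  69. ]), array([573.7, 117.4,  69. ]), array([605.9, 229.7,  69. ])] [601.5 172.3  69. ]
(array([ 560.2, -179.5,   95.4]), [np.float64(21.226914611654134), np.float64(21.22691461165423)]) (array([ 574.9, -200.1,  144.7]), [np.float64(21.718921519335694), np.float64(21.718921519335662)])
(array([ 570.4, -162. ,  117.8]), [np.float64(0.41865866376285005), np.float64(0.41865866376269156)]) (array([ 564.5, -216.7,  121.1]), [np.float64(2.0705997722673484), np.float64(2.0705997722672627)])
[array([491.8, 130.1,  70. ]), array([607. , 103.8,  70. ]), array([655.8, 230.5,  70. ]), array([535.1, 260.6,  70. ])] [572.4 181.2  70. ]
[array([569.7, 127.6,  69. ]), array([594.6, 120.4,  69. ]), array([626.7, 233.4,  69. ]), array([602.2, 236.6,  69. ])] [598.3 179.5  69. ]
T [[ 0.4 -0.   0.9]
 [-0.9  0.   0.4]
 [-0.  -1.   0. ]]
cam in tool [   0.7 -118.3   65.1] [[ 1.  -0.  -0. ]
 [-0.   0.3 -1. ]
 [ 0.   1.   0.3]]
```

```bash
python3 -m jog '[[[-0.2,0,1,0,0,0],[-0.2,0,1,0,0,0],[-0.2,0,1,0,0,0],[-0.2,0,1,0,0,0],[-0.2,0,1,0,0,0],[-0.2,0,1,0,0,0],[-0.2,0,1,0,0,0],[-0.2,0,1,0,0,0],[-0.2,0,1,0,0,0],[-0.2,0,1,0,0,0]]]' 45 40; python3 -m jog '[[[-0.2,-0.2,1,0,0,0],[-0.2,-0.2,1,0,0,0],[-0.2,-0.2,1,0,0,0],[-0.2,-0.2,1,0,0,0],[-0.2,-0.2,1,0,0,0],[-0.3,-0.2,1,0,0,0],[-0.3,0,1,0,0,0],[-0.3,0,1,0,0,0],[-0.3,0,1,0,0,0],[-0.3,0,1,0,0,0]]]'; python3 -m jog '[[[-0.3,0,1,0,-1,0],[0,0,1,0,-1,0],[0,0,0,0,-1,0],[0,0,0,0,-1,0],[0,0,0,0,-1,0],[0,0,0,0,-1,0],[0,0,0,0,-1,0],[0,0,0,0,-1,0],[0,0,0,0,-1,0],[0,0,0,0,-1,0]]]'; python3 -m jog '[[[0,0,0,0,-1,0],[0,0,0,0,-1,0],[0,0,0,0,-1,0],[0,0,0,0,0,0],[0,0,0,0,0,0]]]'
python3 - <<'E'
from h import *
np.set_printoptions(precision=3,suppress=True)
o=observe();print(o["tool_pos"],rot(o["tool_rot"]),o["joint_pos"])
c=capture("wrist");cv2.imwrite("pics/w1.png",c["img"][:,:,::-1])
E
```

```text
time: 1.23
tool_pos: [372.6, -336.0, 256.4]
tool_rot: [-0.594, 0.594, -0.383, 0.383]
ft_force: [-0.7, 0.1, 0.8]
opening: 38.0
time: 2.07
tool_pos: [534.1, -207.9, 280.3]
tool_rot: [-0.594, 0.594, -0.383, 0.383]
ft_force: [-0.0, -0.6, -0.5]
opening: 38.3
time: 2.9
tool_pos: [566.7, -185.3, 280.1]
tool_rot: [-0.697, 0.697, -0.12, 0.12]
ft_force: [0.3, -0.4, 0.1]
opening: 38.3
time: 3.32
tool_pos: [566.7, -185.3, 280.2]
tool_rot: [0.706, -0.706, 0.038, -0.038]
ft_force: [-0.1, 0.5, -0.2]
opening: 38.7
[ 566.665 -185.317  280.18 ] [[ 0.994 -0.     0.108]
 [-0.108  0.     0.994]
 [-0.    -1.     0.   ]] [-0.316  0.431  0.336  1.477 -0.     1.363]
```

View pics/w1.png

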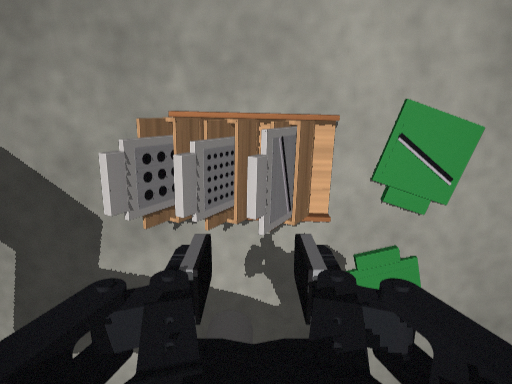

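The wrist view shows the slicer at about (275,180), with its grip bar at (258,186) and the slanted blade visible. The graters' bars are at (185,185) and (113,183). I'll enlarge it to get the bar's corners.

Run:
```python
from h import *
c=capture("wrist");crop(c,230,100,350,240,5,"pics/w1c.png")
```

```text
(no output)
```

View pics/w1c.png

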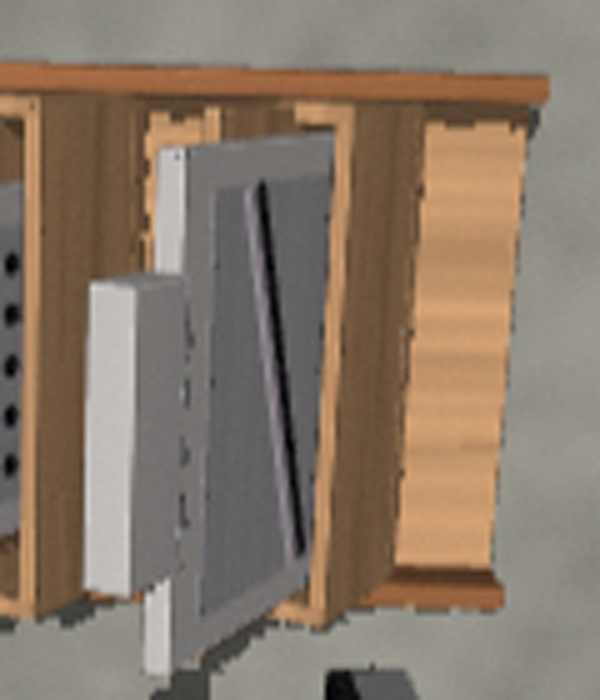

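Run:
```python
from h import *
np.set_printoptions(precision=2,suppress=True)
c=capture("wrist");f=lambda x,y:(230+x/5-.4,100+y/5-.4)
# right edge higher z by 5*sin30 ... +x side of top face is higher
a=plane(c,*f(90,282),118-2.5);b=plane(c,*f(85,587),118-2.5);d=plane(c,*f(135,282),120.5);e=plane(c,*f(130,597),120.5)
for p,q in((a,b),(d,e)):
    v=p-q;print(p,q,np.linalg.norm(v),np.degrees(np.arctan2(-v[0],v[1])))
m=(a+b+d+e)/4;print("top centre",m)
# body top corners: (172,150) and (157,672) at s=100: body top z=14+86.6
g=plane(c,*f(173,148),100.6);h=plane(c,*f(157,673),100.6);v=g-h;print(g,h,np.linalg.norm(v),np.degrees(np.arctan2(-v[0],v[1])),(g+h)/2)
# rack rails long edge yaw
for z in (14,20,25):
  g=plane(c,*f(548,77),z);h=plane(c,169,112,z);v=g-h;print(z,g,h,np.linalg.norm(v),np.degrees(np.arctan2(v[1],v[0])))
```

```text
[ 565.04 -161.73  115.5 ] [ 558.01 -216.55  115.5 ] 55.27025999506219 -7.311009115266186
[ 572.75 -161.82  120.5 ] [ 566.02 -217.58  120.5 ] 56.1595895495243 -6.876727156977701
top centre [ 565.45 -189.42  118.  ]
[ 581.85 -141.76  100.6 ] [ 569.02 -240.42  100.6 ] 99.49032207858524 -7.40527345995776 [ 575.43 -191.09  100.6 ]
14 [ 670.05 -141.13   14.  ] [ 479.26 -117.25   14.  ] 192.27268921022406 -7.135408266642216
20 [ 668.54 -140.82   20.  ] [ 480.74 -117.31   20.  ] 189.2735757146363 -7.1354082666422185
25 [ 667.29 -140.56   25.  ] [ 481.96 -117.36   25.  ] 186.77431446831335 -7.1354082666422185
```

Sizes agree with the description: the bar measures 55–56 mm and the body 99.5 mm. The rack's yaw is −7.1° and the bar's centre is about (570.4, −190.0, 109.3). Next I tilt the tool and move to the pre-grasp.

```bash
python3 -m jog '[[[0,0,0,0,0.2,0],[0,0,0,0,0,-1],[0,0,0,0,0,-1],[0,0,0,0,0,-1],[0,0,0,0,0,-1],[0,0,0,0,0,-1],[0,0,0,0,0,-1],[0,0,0,0,0,-0.55]]]' 45 40; python3 -m jog '[[[-0.82,0.44,-0.04,0,0,0],[-0.82,0.44,-0.04,0,0,0],[-0.82,0.44,-0.04,0,0,0],[-0.82,0.44,-0.04,0,0,0],[-0.82,0.44,-0.04,0,0,0],[0,0,0,0,0,0],[0,0,0,0,0,0]]]'
cat > st.py <<'E'
from h import *
import sys
np.set_printoptions(precision=3,suppress=True)
o=observe();T=rot(o["tool_rot"]);print(o["time"],o["tool_pos"],o["joint_pos"],o["ft_force"]);print(T)
if len(sys.argv)>3:
    d=np.array([float(x) for x in sys.argv[1:4]])-o["tool_pos"];print("to go in tool axes/20mm",T.T@d/20)
E
python3 st.py 567.4 -189.6 114.5
python3 - <<'E'
from h import *
c=capture("wrist");cv2.imwrite("pics/w2.png",c["img"][:,:,::-1])
E
```

```text
time: 4.13
tool_pos: [565.2, -185.0, 280.1]
tool_rot: [-0.67, 0.693, 0.142, 0.226]
ft_force: [-0.2, -0.1, -0.8]
opening: 38.4
time: 4.72
tool_pos: [516.9, -183.1, 200.6]
tool_rot: [-0.671, 0.693, 0.14, 0.224]
ft_force: [-0.3, -0.0, -0.1]
opening: 38.4
4.7167 [ 516.867 -183.131  200.592] [-0.414  0.06  -0.503  0.503  0.144  1.318] [-0.307 -0.019 -0.1  ]
[[ 0.86   0.495  0.123]
 [-0.107 -0.06   0.992]
 [ 0.499 -0.867  0.001]]
to go in tool axes/20mm [ 0.06   5.001 -0.015]
```

View pics/w2.png

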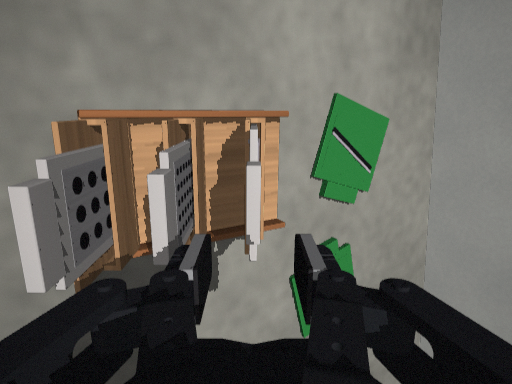

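The view runs straight down the slot. The slicer's bar is edge-on at (254,200), midway between the fingers, and the middle grater is clear of the left finger. Now approach and grip.

```bash
python3 -m jog '[[[0.02,0.8,0,0,0,0],[0.02,0.8,0,0,0,0],[0.02,0.8,0,0,0,0],[0,0.8,0,0,0,0],[0,0.6,0,0,0,0],[0,0.6,0,0,0,0],[0,0.6,0,0,0,0],[0,0,0,0,0,0],[0,0,0,0,0,0]]]' 45 40
python3 st.py 567.4 -189.6 114.5
python3 - <<'E'
from h import *
c=capture("wrist");cv2.imwrite("pics/w3.png",c["img"][:,:,::-1])
E
```

```text
time: 5.52
tool_pos: [569.6, -189.8, 116.0]
tool_rot: [-0.67, 0.693, 0.142, 0.225]
ft_force: [-0.8, -0.8, 0.6]
opening: 38.2
5.5167 [ 569.617 -189.757  116.042] [-0.381  0.271 -0.513  0.277  0.129  1.345] [-0.807 -0.819  0.554]
[[ 0.859  0.498  0.121]
 [-0.105 -0.061  0.993]
 [ 0.501 -0.865 -0.   ]]
to go in tool axes/20mm [-0.135  0.011 -0.006]
```

View pics/w3.png

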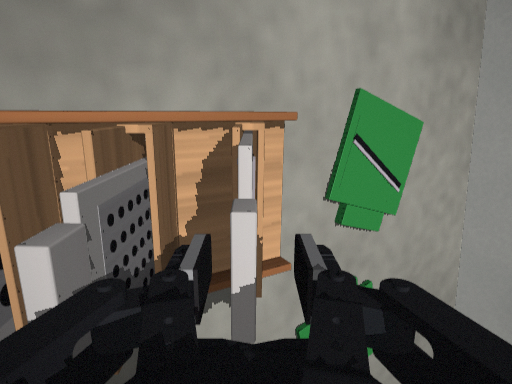

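The bar is at u≈244, about 2.5 mm left of the finger midline, and the measured pose agrees. I'll correct that, then close.

```bash
python3 -m jog '[[[-0.13,0,0,0,0,0],[0,0,0,0,0,0]]]' 45 40;python3 st.py 567.4 -189.6 114.5; python3 -m jog '[[[0,0,0,0,0,0],[0,0,0,0,0,0],[0,0,0,0,0,0],[0,0,0,0,0,0],[0,0,0,0,0,0],[0,0,0,0,0,0]]]' 0 60
python3 st.py 567.4 -189.6 114.5
python3 - <<'E'
from h import *
c=capture("wrist");cv2.imwrite("pics/w4.png",c["img"][:,:,::-1])
E
```

```text
time: 5.73
tool_pos: [567.8, -189.8, 116.4]
tool_rot: [-0.67, 0.693, 0.143, 0.226]
ft_force: [3.2, 0.4, 2.9]
opening: 38.3
5.7333 [ 567.833 -189.777  116.367] [-0.383  0.266 -0.521  0.269  0.13   1.344] [3.235 0.353 2.86 ]
[[ 0.857  0.501  0.121]
 [-0.104 -0.062  0.993]
 [ 0.505 -0.863 -0.001]]
to go in tool axes/20mm [-0.067  0.069  0.006]
time: 6.23
tool_pos: [566.2, -189.4, 114.5]
tool_rot: [-0.67, 0.693, 0.141, 0.225]
ft_force: [-3.2, 0.7, 6.2]
opening: 8.6
6.2333 [ 566.183 -189.365  114.525] [-0.383  0.268 -0.523  0.27   0.13   1.344] [-3.161  0.65   6.188]
[[ 0.859  0.497  0.122]
 [-0.105 -0.061  0.993]
 [ 0.501 -0.865 -0.   ]]
to go in tool axes/20mm [ 0.053  0.032 -0.004]
```

View pics/w4.png

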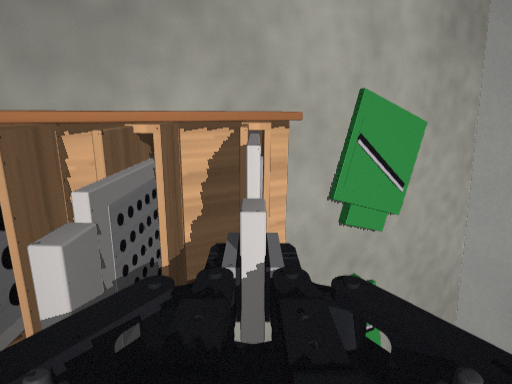

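The bar is centred between the pads at (254,270) and they are closed on it at 8.6 mm, with low force. Now draw it out along the slot.

```bash
python3 -m jog '[[[0,-0.3,0,0,0,0],[0,-0.5,0,0,0,0],[0,-0.5,0,0,0,0],[0,-0.5,0,0,0,0],[0,-0.5,0,0,0,0]]]'; python3 -m jog '[[[0,-0.7,0,0,0,0],[0,-0.7,0,0,0,0],[0,-0.7,0,0,0,0],[0,-0.7,0,0,0,0],[0,-0.7,0,0,0,0],[0,-0.7,0,0,0,0],[0,-0.7,0,0,0,0],[0,-0.7,0,0,0,0],[0,0,0,0,0,0]]]'
python3 st.py
python3 - <<'E'
from h import *
c=capture("scene");crop(c,130,100,290,280,4,"pics/s5.png")
E
```

```text
time: 6.7
tool_pos: [542.4, -186.3, 154.6]
tool_rot: [-0.671, 0.693, 0.141, 0.224]
ft_force: [1.7, 0.5, -1.0]
opening: 9.1
time: 7.45
tool_pos: [486.3, -179.6, 253.0]
tool_rot: [-0.67, 0.693, 0.142, 0.225]
ft_force: [-0.0, -1.0, -1.4]
opening: 9.2
7.45 [ 486.347 -179.633  253.015] [-0.437 -0.054 -0.47   0.651  0.155  1.296] [-0.042 -1.043 -1.407]
[[ 0.859  0.498  0.122]
 [-0.105 -0.062  0.992]
 [ 0.502 -0.865 -0.001]]
```

View pics/s5.png

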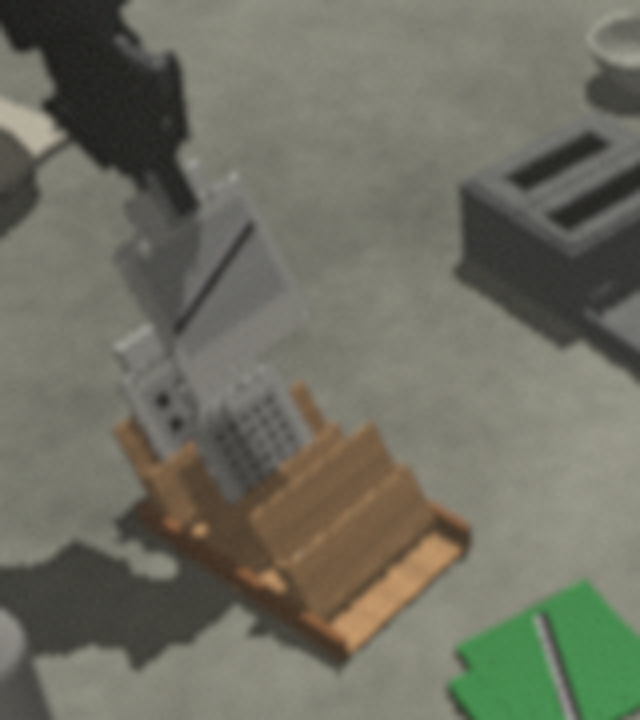

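Clear of the rack. The slicer hangs at about (215,290) in the crop and both graters are still in their slots. Raise, turn upright, and carry it beside the case to measure the slot.

```bash
python3 -m jog '[[[0.5,-0.87,0,0,0,0],[0.5,-0.87,0,0,0,0],[0.3,-0.5,0,0,0,0],[0,0,0,0,0,1],[0,0,0,0,0,1],[0,0,0,0,0,1],[0,0,0,0,0,1],[0,0,0,0,0,1],[0,0,0,0,0,1],[0,0,0,0,0,0.55]]]'; python3 -m jog '[[[0,0,1,0,0.2,0],[0,0,1,0,0.2,0],[0,0,1,0,0.2,0],[0,0,1,0,0.2,0],[0,0,1,0,0.2,0],[0,0,1,0,0.2,0],[0,0,1,0,0.2,0],[0,0,1,0,0.2,0],[0,0,1,0,0.1,0],[0,0,1,0,0,0]]]';  python3 st.py 520 170 310
```

```text
time: 8.33
tool_pos: [488.0, -179.5, 301.0]
tool_rot: [0.706, -0.705, 0.045, -0.041]
ft_force: [0.9, -0.6, -0.8]
opening: 9.1
time: 9.17
tool_pos: [525.6, 17.4, 301.1]
tool_rot: [-0.701, 0.701, -0.092, 0.09]
ft_force: [1.2, 0.4, -0.0]
opening: 9.1
9.1667 [525.592  17.436 301.108] [ 0.033  0.281  0.175  1.467 -0.     1.862] [ 1.232  0.359 -0.035]
[[ 0.967 -0.003  0.255]
 [-0.255 -0.     0.967]
 [-0.003 -1.    -0.001]]
to go in tool axes/20mm [-2.218 -0.445  7.304]
```

```bash
python3 -m jog '[[[-0.3,0,0.9,0,0,0],[-0.3,0,0.9,0,0,0],[-0.3,0,0.9,0,0,0],[-0.3,0,0.9,0,0,0],[-0.3,0,0.9,0,0,0],[-0.3,0,0.9,0,0,0],[-0.3,0,0.9,0,0,0],[-0.3,0,0.9,0,0,0],[0,0,0,0,0,0],[0,0,0,0,0,0]]]';  python3 st.py 520 170 310
python3 - <<'E'
from h import *
c=capture("wrist");cv2.imwrite("pics/w6.png",c["img"][:,:,::-1])
E
```

```text
time: 10.0
tool_pos: [515.8, 168.5, 301.1]
tool_rot: [-0.701, 0.702, -0.091, 0.089]
ft_force: [0.6, 0.5, -1.0]
opening: 9.1
10.0 [515.778 168.536 301.079] [ 0.316  0.316  0.222  1.48  -0.     2.143] [ 0.57   0.466 -1.012]
[[ 0.967 -0.002  0.253]
 [-0.253 -0.001  0.967]
 [-0.002 -1.    -0.002]]
to go in tool axes/20mm [ 0.185 -0.447  0.123]
```

View pics/w6.png

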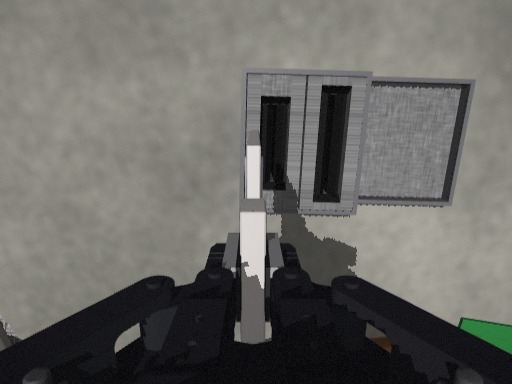

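The case is at (305,142), with the long slot at (333,145) spanning v 86–202 and the short slot at (275,143). The held insert is edge-on at (253,200). I'll enlarge the slot.

Run:
```python
from h import *
c=capture("wrist");crop(c,235,60,385,220,5,"pics/w6c.png")
```

```text
(no output)
```

View pics/w6c.png

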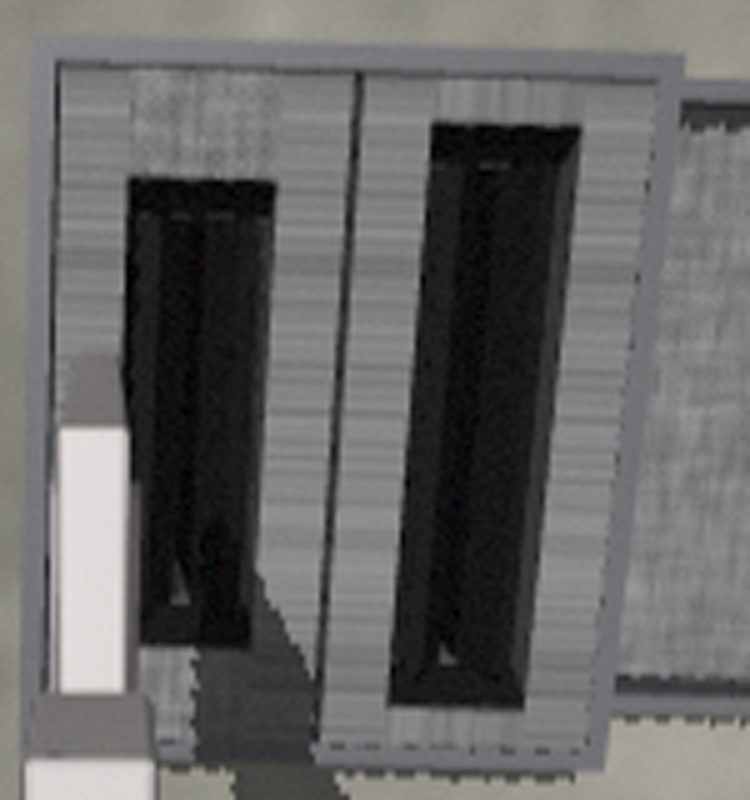

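Run:
```python
from h import *
np.set_printoptions(precision=2,suppress=True)
c=capture("wrist");f=lambda x,y:(235+x/5-.4,60+y/5-.4)
for z in (68,70):
  P=[plane(c,*f(*p),z) for p in((432,124),(582,127),(525,707),(390,705))]
  P=np.array(P);m=P.mean(0);v=(P[0]+P[1]-P[2]-P[3])/2
  print(z,P[:,:2].tolist(),m,np.linalg.norm(v),np.degrees(np.arctan2(-v[0],v[1])),[np.linalg.norm(P[i]-P[(i+1)%4]) for i in range(4)])
P=np.array([plane(c,*f(*p),70) for p in((35,38),(685,57),(605,770))]);v=P[1]-P[2];w=P[1]-P[0]
print("rim",P,np.linalg.norm(v),np.linalg.norm(w),np.degrees(np.arctan2(-v[0],v[1])),np.degrees(np.arctan2(w[1],w[0])))
u=w/np.linalg.norm(w);cen=(P[0]+P[2])/2;print(cen,cen+30*u)
# held insert: bar ends in image, top z = tcp z+? 
o=observe();T=rot(o["tool_rot"]);X=o["tool_pos"]+T@np.array([0,-4,0])
for p in ((28,757),(152,757),(57,425),(128,425)):
  print("bar",T.T@(plane(c,*f(*p),(o["tool_pos"][2]+4) if p[1]>700 else o["tool_pos"][2]-16)-o["tool_pos"]))
```

```text
68 [[604.7298805334098, 232.49004404855103], [633.9278249173376, 224.18767704400702], [599.7593248428315, 106.9602043467083], [570.9535708227107, 115.02290774626768]] [602.34 169.67  68.  ] 122.16592883268892 -16.145892266425907 [np.float64(30.35538262195166), np.float64(122.10555577997852), np.float64(29.912850930276907), np.float64(122.22670415556608)]
70 [[604.3223127645124, 232.4752916232263], [633.3543338368489, 224.22010452317582], [599.38000327681, 107.65880099942112], [570.7379438660447, 115.67568643211122]] [601.95 170.01  70.  ] 121.47169586857942 -16.14589226642593 [np.float64(30.182881930018418), np.float64(121.41166589813214), np.float64(29.742865015507338), np.float64(121.5321258232107)]
rim [[531.44 268.48  70.  ]
 [655.54 232.05  70.  ]
 [613.83  88.77  70.  ]] 149.23230091387606 129.33085663657005 -16.229008298285464 -16.36009900107556
[572.64 178.62  70.  ] [601.42 170.17  70.  ]
bar [-4.4  -4.03 28.19]
bar [ 4.57 -4.03 28.2 ]
bar [-2.6  15.95 49.86]
bar [ 3.13 15.94 49.87]
```

The measurements agree: the slot centre is (601.9,170.1) from the slot and (601.4,170.2) from the rim, with yaw −16.2°. The insert sits centred in the grip. Move above the slot.

```bash
python3 -m jog '[[[0,0,0,0,0.34,0],[0.82,0,0.25,0,0,0],[0.82,0,0.25,0,0,0],[0.82,0,0.25,0,0,0],[0.82,0,0.25,0,0,0],[0.82,0.5,0.25,0,0,0],[0,1,0,0,0,0],[0,1,0,0,0,0],[0,1,0,0,0,0],[0,0.5,0,0,0,0]]]'; python3 -m jog '[[[0,0.5,0,0,0,0],[0,0,0,0,0,0],[0,0,0,0,0,0],[0,0,0,0,0,0]]]' ;  python3 st.py 601.8 170.1 192
python3 - <<'E'
from h import *
o=observe();T=rot(o["tool_rot"]);v=T[:,2];print("yaw",np.degrees(np.arctan2(-v[0],v[1])))
c=capture("wrist");cv2.imwrite("pics/w7.png",c["img"][:,:,::-1])
c=capture("scene");crop(c,225,60,345,200,5,"pics/s7.png")
E
```

```text
time: 10.98
tool_pos: [601.1, 167.1, 219.3]
tool_rot: [-0.699, 0.701, -0.103, 0.1]
ft_force: [-1.4, -0.7, -1.7]
opening: 8.9
time: 11.32
tool_pos: [602.8, 168.9, 213.9]
tool_rot: [0.7, -0.7, 0.1, -0.101]
ft_force: [0.1, 0.9, -1.1]
opening: 8.8
11.3167 [602.763 168.866 213.946] [ 0.273  0.511  0.292  1.35  -0.     2.129] [ 0.129  0.894 -1.144]
[[ 0.96   0.002  0.282]
 [-0.282  0.001  0.96 ]
 [ 0.002 -1.     0.001]]
to go in tool axes/20mm [-0.066  1.097  0.044]
yaw -16.350848548455083
```

View pics/w7.png

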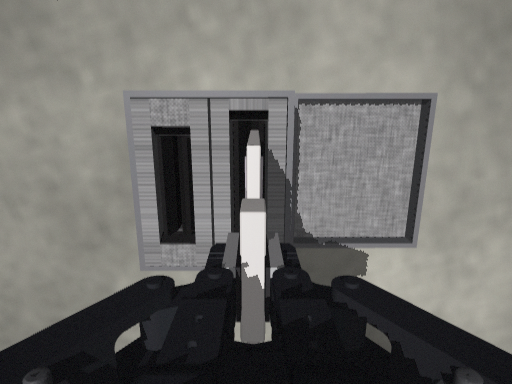

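View pics/s7.png

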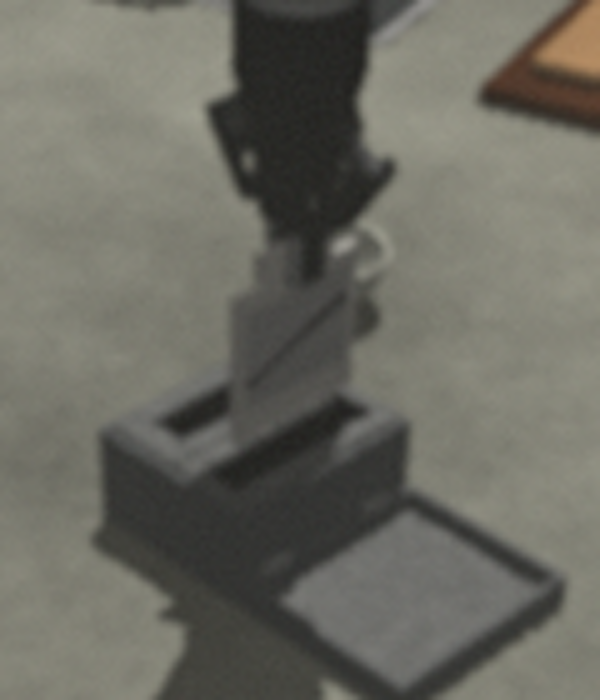

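Run:
```python
from h import *
c=capture("wrist");crop(c,200,90,310,240,5,"pics/w7c.png")
```

```text
(no output)
```

View pics/w7c.png

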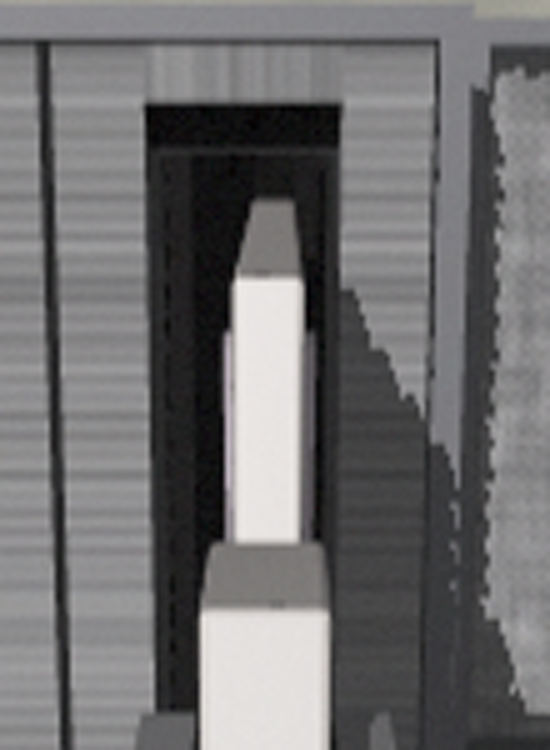

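Run:
```python
from h import *
np.set_printoptions(precision=2,suppress=True)
c=capture("wrist");f=lambda x,y:(200+x/5-.4,90+y/5-.4)
o=observe();T=rot(o["tool_rot"]);q=lambda p,z:T.T@(plane(c,*f(*p),z)-o["tool_pos"])
for z in(68,70):
  for p in((145,103),(342,103),(154,600),(334,600)):print(z,q(p,z))
for p in((250,200),(296,200)):print("bottom",q(p,o["tool_pos"][2]-116))
for p in((235,277),(304,277)):print("body top",q(p,o["tool_pos"][2]-16))
```

```text
68 [-18.1  145.75  61.72]
68 [ 12.42 145.81  61.72]
68 [-18.09 145.66 -18.91]
68 [ 12.06 145.72 -18.92]
70 [-17.96 143.75  61.75]
70 [ 12.33 143.81  61.75]
70 [-17.95 143.66 -18.27]
70 [ 11.97 143.72 -18.29]
bottom [ -1.61 116.05  48.94]
bottom [  4.81 116.06  48.94]
body top [-2.   16.05 49.49]
body top [ 3.6  16.06 49.49]
```

The relative view shows the slot about 4.5 mm to −X of the insert, while the absolute estimate said 1.3 mm. I'll shift most of that, lower to just above the mouth, and look again.

```bash
python3 -m jog '[[[-0.18,0.4,0.06,0,0,0],[0,0.6,0,0,0,0],[0,0,0,0,0,0],[0,0,0,0,0,0],[0,0,0,0,0,0]]]' ;  python3 st.py 601.8 170.1 192
python3 - <<'E'
from h import *
c=capture("wrist");crop(c,200,90,310,240,5,"pics/w8c.png")
c=capture("scene");crop(c,225,100,325,180,7,"pics/s8.png")
E
```

```text
time: 11.93
tool_pos: [598.9, 171.1, 192.6]
tool_rot: [0.7, -0.7, 0.1, -0.1]
ft_force: [-0.1, 0.5, -0.4]
opening: 9.0
11.9333 [598.915 171.101 192.641] [0.278 0.517 0.245 1.3   0.    2.134] [-0.091  0.469 -0.434]
[[ 0.96   0.     0.281]
 [-0.281  0.     0.96 ]
 [ 0.    -1.     0.   ]]
to go in tool axes/20mm [ 0.152  0.032 -0.007]
```

View pics/w8c.png

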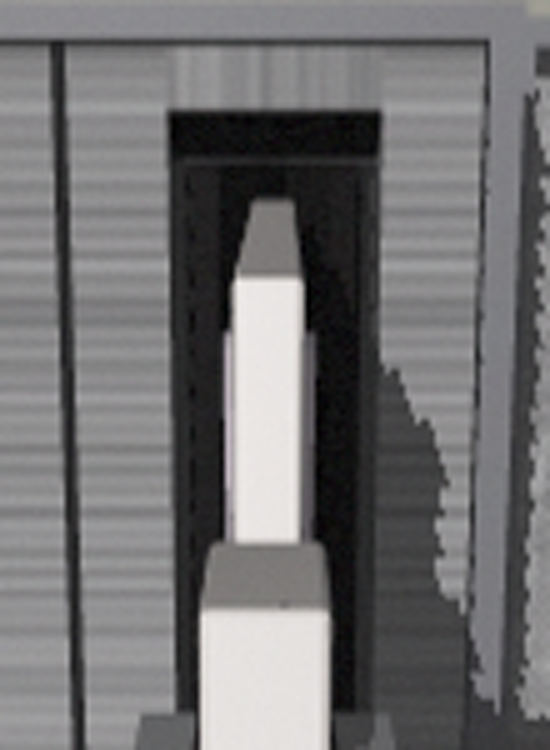

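View pics/s8.png

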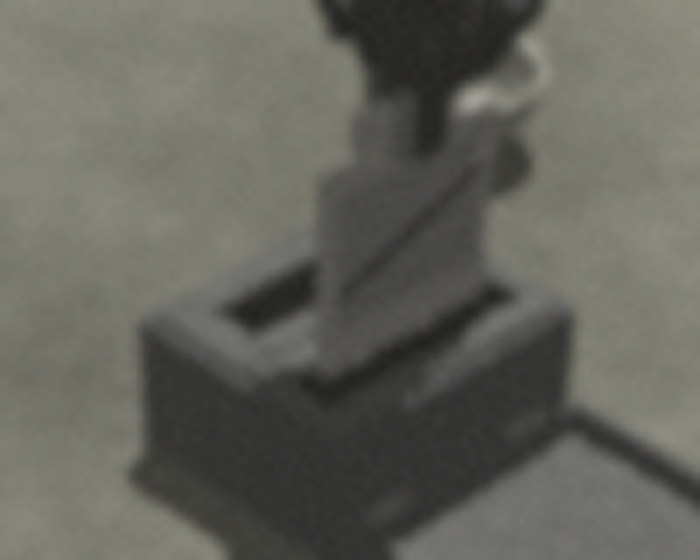

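The slot (crop u 169–381, centre 275) and the insert's bottom (centre 273) now agree within about 0.5 mm. Press down in stages.

```bash
python3 -m jog '[[[0,0.3,0,0,0,0],[0,0.3,0,0,0,0],[0,0.3,0,0,0,0],[0,0.3,0,0,0,0],[0,0.3,0,0,0,0],[0,0,0,0,0,0]]]'; python3 st.py;python3 -m jog '[[[0,0.3,0,0,0,0],[0,0,0,0,0,0],[0,0,0,0,0,0]]]'; python3 st.py
```

```text
time: 12.53
tool_pos: [598.6, 170.8, 160.7]
tool_rot: [-0.7, 0.7, -0.101, 0.1]
ft_force: [0.5, 1.0, -4.4]
opening: 8.9
12.5333 [598.573 170.828 160.722] [ 0.278  0.536  0.192  1.229 -0.     2.134] [ 0.489  1.029 -4.419]
[[ 0.96  -0.002  0.281]
 [-0.281 -0.001  0.96 ]
 [-0.001 -1.    -0.001]]
time: 12.78
tool_pos: [598.8, 170.9, 155.5]
tool_rot: [-0.7, 0.7, -0.101, 0.1]
ft_force: [1.6, -0.1, -3.7]
opening: 9.2
12.7833 [598.752 170.909 155.508] [ 0.278  0.539  0.184  1.217 -0.     2.134] [ 1.559 -0.056 -3.703]
[[ 0.96  -0.001  0.281]
 [-0.281 -0.     0.96 ]
 [-0.001 -1.    -0.001]]
```

```bash
python3 -m jog '[[[0,0,0,0,0,0],[0,0,0,0,0,0]]]'
python3 - <<'E'
from h import *
c=capture("wrist");cv2.imwrite("pics/w9.png",c["img"][:,:,::-1])
c=capture("scene");crop(c,225,100,325,180,7,"pics/s9.png")
E
```

```text
time: 12.95
tool_pos: [598.8, 170.9, 156.0]
tool_rot: [-0.7, 0.7, -0.101, 0.1]
ft_force: [1.3, 0.2, -3.2]
opening: 9.1
```

View pics/w9.png

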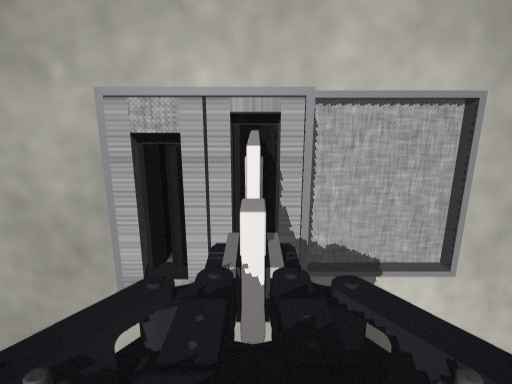

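View pics/s9.png

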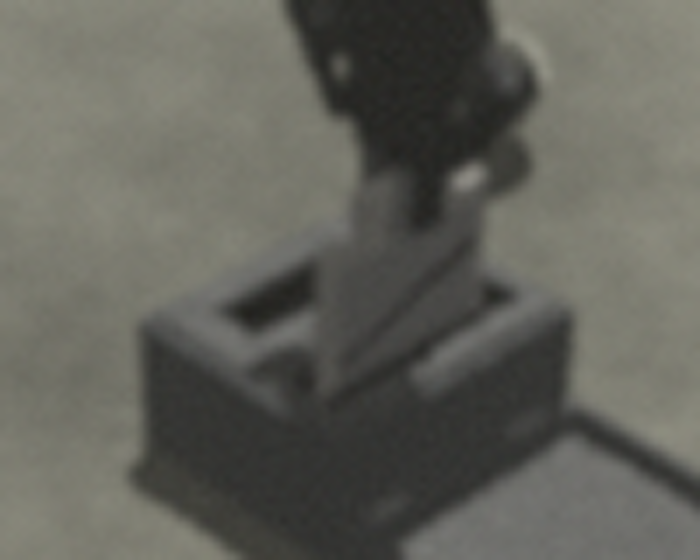

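The insert is in the long slot, about 30 mm deep, upright and unmoved in the grip. Continue down.

```bash
python3 -m jog '[[[0,0.3,0,0,0,0],[0,0.3,0,0,0,0],[0,0.3,0,0,0,0],[0,0.2,0,0,0,0],[0,0,0,0,0,0],[0,0,0,0,0,0]]]'; python3 -m jog '[[[0,0.15,0,0,0,0],[0,0,0,0,0,0],[0,0,0,0,0,0]]]'; python3 -m jog '[[[0,0.1,0,0,0,0],[0,0,0,0,0,0],[0,0,0,0,0,0]]]'; python3 -m jog '[[[0,0.1,0,0,0,0],[0,0,0,0,0,0],[0,0,0,0,0,0]]]'
```

```text
time: 13.55
tool_pos: [598.7, 170.8, 133.5]
tool_rot: [-0.7, 0.7, -0.101, 0.1]
ft_force: [1.7, -0.3, -4.3]
opening: 9.0
time: 13.8
tool_pos: [598.9, 170.9, 131.2]
tool_rot: [-0.7, 0.7, -0.101, 0.1]
ft_force: [1.2, 0.7, -2.3]
opening: 8.7
time: 14.05
tool_pos: [599.2, 170.8, 130.2]
tool_rot: [0.7, -0.7, 0.1, -0.101]
ft_force: [0.9, -1.3, 5.1]
opening: 8.8
time: 14.3
tool_pos: [599.5, 170.6, 130.1]
tool_rot: [0.7, -0.7, 0.1, -0.102]
ft_force: [-1.2, -3.0, 11.7]
opening: 8.9
```

```bash
python3 -m jog '[[[0,0.1,0,0,0,0],[0,0,0,0,0,0],[0,0,0,0,0,0]]]'; python3 -m jog '[[[0,0.1,0,0,0,0],[0,0,0,0,0,0],[0,0,0,0,0,0]]]';  python3 - <<'E'
from h import *
c=capture("wrist");cv2.imwrite("pics/w10.png",c["img"][:,:,::-1])
c=capture("scene");crop(c,225,100,325,180,7,"pics/s10.png")
E
```

```text
time: 14.55
tool_pos: [599.8, 170.5, 130.1]
tool_rot: [0.7, -0.7, 0.099, -0.102]
ft_force: [-4.1, -4.0, 19.8]
opening: 9.2
time: 14.8
tool_pos: [600.4, 170.4, 129.9]
tool_rot: [0.7, -0.699, 0.099, -0.103]
ft_force: [-6.3, -5.8, 26.5]
opening: 9.3
```

View pics/w10.png

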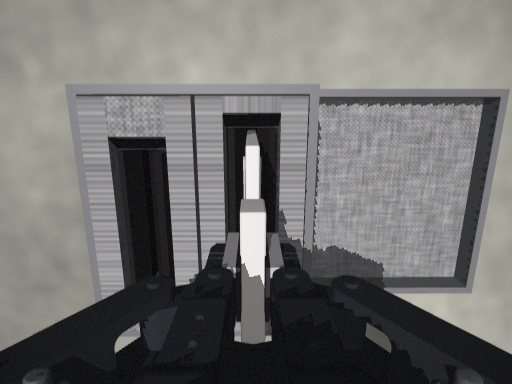

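View pics/s10.png

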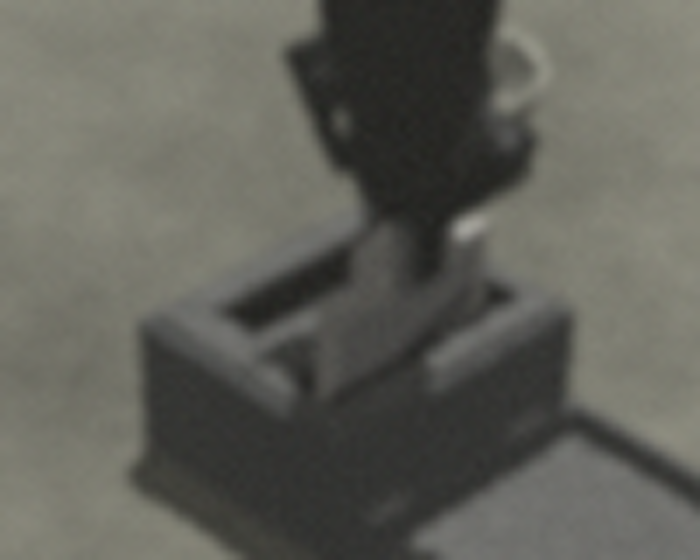

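There is a firm stop at TCP z=130, with the force rising to 26 N. The insert looks deep and upright. I'll relax the load, release, back off and measure the bar's height to tell whether it is really home.

```bash
python3 -m jog '[[[0,-0.2,0,0,0,0],[0,0,0,0,0,0],[0,0,0,0,0,0]]]'; python3 -m jog '[[[0,0,0,0,0,0],[0,0,0,0,0,0],[0,0,0,0,0,0],[0,0,0,0,0,0],[0,0,0,0,0,0]]]' 40;python3 -m jog '[[[0,-0.4,0,0,0,0],[0,-0.8,0,0,0,0],[0,-0.8,0,0,0,0],[0,-0.8,0,0,0,0],[0,-0.8,0,0,0,0],[0,-0.8,0,0,0,0],[0,-0.8,0,0,0,0],[0,0,0,0,0,0],[0,0,0,0,0,0]]]';python3 st.py;python3 - <<'E'
from h import *
c=capture("wrist");cv2.imwrite("pics/w11.png",c["img"][:,:,::-1])
c=capture("scene");crop(c,225,100,325,180,7,"pics/s11.png")
E
```

```text
time: 15.15
tool_pos: [599.8, 170.7, 130.0]
tool_rot: [0.7, -0.7, 0.1, -0.102]
ft_force: [-2.1, -3.4, 13.5]
opening: 8.9
time: 15.57
tool_pos: [598.5, 171.1, 126.6]
tool_rot: [-0.7, 0.7, -0.101, 0.1]
ft_force: [-0.7, -0.1, -1.1]
opening: 33.9
time: 16.32
tool_pos: [599.6, 171.2, 232.7]
tool_rot: [0.7, -0.7, 0.1, -0.101]
ft_force: [-0.1, -0.2, 0.3]
opening: 34.0
16.3167 [599.635 171.22  232.725] [0.278 0.499 0.321 1.39  0.    2.134] [-0.109 -0.237  0.252]
[[ 0.96   0.003  0.281]
 [-0.281  0.001  0.96 ]
 [ 0.002 -1.     0.002]]
```

View pics/w11.png

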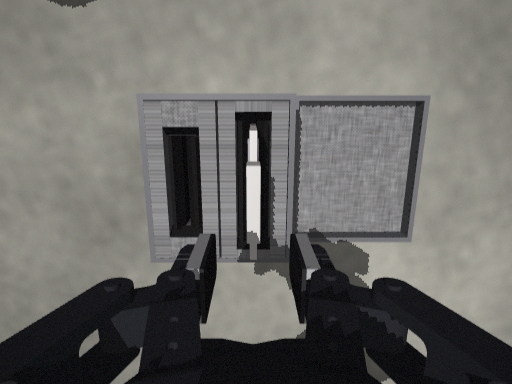

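View pics/s11.png

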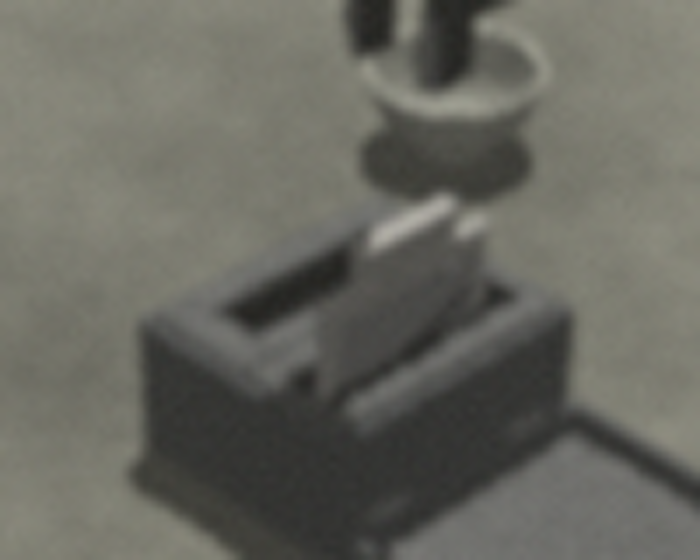

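The insert stands upright in the long slot: bar at u≈253, v 163–245 in the wrist view, and crop (410,225) in the scene view. Now the seating height.

Run:
```python
from h import *
c=capture("wrist");crop(c,200,100,310,270,4,"pics/w11c.png")
```

```text
(no output)
```

View pics/w11c.png

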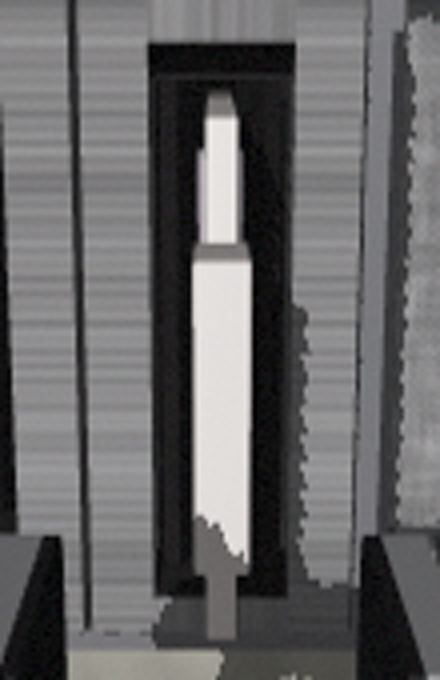

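Run:
```python
from h import *
c=capture("wrist");f=lambda x,y:(200+x/4-.4,100+y/4-.4)
L=lambda a,b,z:np.linalg.norm(plane(c,*f(*a),z)-plane(c,*f(*b),z))
for z in range(124,141,2):print("bar",z,L((222,260),(222,576),z).round(2),"body(-20)",L((222,115),(222,640),z-20).round(2))
for z in (66,68,70,72):print("slot",z,L((222,43),(222,597),z))
# scene: bar top ends
s=capture("scene");g=lambda x,y:(225+x/7-.4,100+y/7-.4)
# triangulate wrist far/near end with scene ends
print(tri(c,f(222,260),s,g(450,200)));print(tri(c,f(222,576),s,g(372,245)))
```

```text
bar 124 58.43 body(-20) 104.18
bar 126 57.91 body(-20) 103.32
bar 128 57.39 body(-20) 102.47
bar 130 56.87 body(-20) 101.62
bar 132 56.35 body(-20) 100.77
bar 134 55.83 body(-20) 99.91
bar 136 55.3 body(-20) 99.06
bar 138 54.78 body(-20) 98.21
bar 140 54.26 body(-20) 97.36
slot 66 124.1251159198562
slot 68 123.2459954829942
slot 70 122.36687504613221
slot 72 121.4877546092702
(array([608.29247551, 197.05885153, 134.35981835]), [np.float64(0.6132878522371288), np.float64(0.6132878522369472)])
(array([595.41641012, 145.79533565, 137.23590079]), [np.float64(3.0884612582070736), np.float64(3.0884612582072672)])
```

Height estimates say the bar's top is at 133–135 against about 130 expected. That is within calibration error, but it could also be about 4 mm short. I'll probe: close the fingers and press straight down on the bar top, which also gives the height by touch.

```bash
python3 - <<'E'
from h import *
np.set_printoptions(precision=2,suppress=True)
c=capture("wrist");f=lambda x,y:(200+x/4-.4,100+y/4-.4)
o=observe();T=rot(o["tool_rot"]);q=lambda p,z:T.T@(plane(c,*f(*p),z)-o["tool_pos"])
print("bar",q((192,260),133),q((252,260),133),q((192,576),133),q((252,576),133))
print("body",q((221,115),113),q((221,640),113));print("slot",q((150,43),69),q((295,43),69),q((155,597),69),q((288,597),69))
a,b=plane(c,138,95,70),plane(c,152,262,70);print("rim y length",np.linalg.norm(a-b))
E
python3 -m jog '[[[0,0,0,0,0,0],[0,0.6,0,0,0,0],[0,0.6,0,0,0,0],[0,0.6,0,0,0,0],[0,0.4,0,0,0,0],[0,0.4,0,0,0,0],[0,0,0,0,0,0],[0,0,0,0,0,0]]]' 0 40; python3 st.py
```

```text
bar [-3.09 97.17 27.42] [ 6.78 97.15 27.43] [ -3.3   97.24 -28.66] [  7.24  97.22 -28.65]
body [  1.76 117.13  49.58] [  1.97 117.25 -50.74]
slot [-12.51 161.14  61.25] [ 17.15 161.08  61.26] [-12.83 161.3  -61.56] [ 17.6  161.24 -61.52]
rim y length 147.6011549107348
time: 17.28
tool_pos: [598.7, 170.9, 179.1]
tool_rot: [-0.7, 0.7, -0.101, 0.1]
ft_force: [-0.9, -0.2, -0.3]
opening: 0.1
17.2833 [598.72  170.901 179.091] [0.278 0.524 0.222 1.27  0.    2.134] [-0.928 -0.216 -0.269]
[[ 0.96  -0.001  0.281]
 [-0.281 -0.     0.96 ]
 [-0.001 -1.    -0.001]]
```

Fully centred: insert x +1.9 against slot +2.3, and along the slot −0.6 against −0.15. Press down.

```bash
python3 -m jog '[[[0,0.4,0,0,0,0],[0,0.2,0,0,0,0],[0,0,0,0,0,0],[0,0,0,0,0,0]]]'; for i in 1; do :; done; python3 -m jog '[[[0,0.15,0,0,0,0],[0,0,0,0,0,0],[0,0,0,0,0,0]]]'; python3 -m jog '[[[0,0.15,0,0,0,0],[0,0,0,0,0,0],[0,0,0,0,0,0]]]'; python3 -m jog '[[[0,0.15,0,0,0,0],[0,0,0,0,0,0],[0,0,0,0,0,0]]]'
```

```text
time: 17.62
tool_pos: [598.8, 170.9, 167.2]
tool_rot: [-0.7, 0.7, -0.101, 0.1]
ft_force: [-0.2, 0.4, 0.2]
opening: -0.1
time: 17.87
tool_pos: [598.9, 171.0, 164.5]
tool_rot: [-0.7, 0.7, -0.101, 0.1]
ft_force: [0.4, -0.3, 0.5]
opening: -0.5
time: 18.12
tool_pos: [598.8, 171.0, 161.3]
tool_rot: [-0.7, 0.7, -0.101, 0.1]
ft_force: [0.8, -0.4, -0.4]
opening: 0.3
time: 18.37
tool_pos: [598.9, 170.9, 158.4]
tool_rot: [-0.7, 0.7, -0.101, 0.1]
ft_force: [-1.2, -0.0, 0.8]
opening: 0.3
```

```bash
python3 -m jog '[[[0,0.1,0,0,0,0],[0,0,0,0,0,0],[0,0,0,0,0,0]]]'; python3 -m jog '[[[0,0.1,0,0,0,0],[0,0,0,0,0,0],[0,0,0,0,0,0]]]'; python3 -m jog '[[[0,0.1,0,0,0,0],[0,0,0,0,0,0],[0,0,0,0,0,0]]]'; python3 -m jog '[[[0,0.1,0,0,0,0],[0,0,0,0,0,0],[0,0,0,0,0,0]]]'
```

```text
time: 18.62
tool_pos: [599.5, 170.9, 158.1]
tool_rot: [0.7, -0.7, 0.1, -0.101]
ft_force: [-1.4, -1.8, 6.1]
opening: 0.1
time: 18.87
tool_pos: [600.4, 170.6, 158.0]
tool_rot: [0.7, -0.7, 0.099, -0.103]
ft_force: [-2.4, -2.4, 13.1]
opening: -0.2
time: 19.12
tool_pos: [601.4, 170.4, 158.0]
tool_rot: [0.7, -0.699, 0.098, -0.104]
ft_force: [-2.5, -4.4, 19.3]
opening: 0.2
time: 19.37
tool_pos: [602.4, 170.1, 157.9]
tool_rot: [0.7, -0.699, 0.097, -0.105]
ft_force: [-3.4, -5.5, 25.3]
opening: -0.1
```

Contact is at TCP z 158.2, so the bar's top is at about 133. It doesn't move under 25 N, and it stopped at the same depth as the gripped press. Only 3–8 N is needed to slide it, so that is the rigid floor. The arm yields sideways under load, so I'll back off and check it is still upright.

```bash
python3 -m jog '[[[0,-0.3,0,0,0,0],[0,-0.3,0,0,0,0],[0,-0.6,0,0,0,0],[0,-0.8,0,0,0,0],[0,-0.8,0,0,0,0],[0,-0.8,0,0,0,0],[0,-0.8,0,0,0,0],[0,0,0,0,0,0],[0,0,0,0,0,0]]]' 40;python3 st.py;python3 - <<'E'
from h import *
c=capture("wrist");crop(c,120,80,320,270,4,"pics/w12c.png")
c=capture("scene");crop(c,225,100,325,180,7,"pics/s12.png")
E
```

```text
time: 20.12
tool_pos: [599.3, 171.2, 238.7]
tool_rot: [0.7, -0.7, 0.1, -0.101]
ft_force: [0.1, 0.3, 0.3]
opening: 34.2
20.1167 [599.331 171.223 238.658] [0.278 0.497 0.334 1.406 0.    2.134] [0.104 0.268 0.276]
[[ 0.96   0.001  0.281]
 [-0.281  0.     0.96 ]
 [ 0.001 -1.     0.001]]
```

View pics/w12c.png

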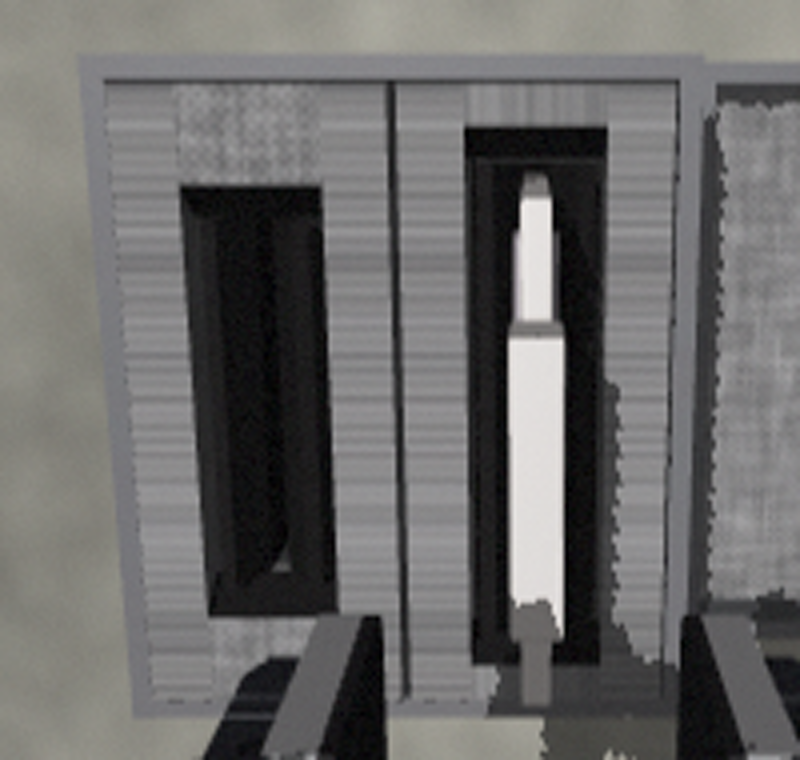

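View pics/s12.png

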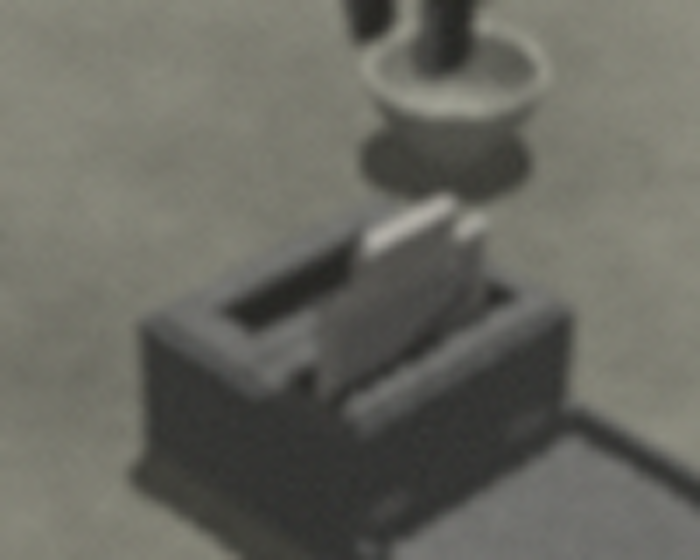

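Upright and centred: bar centre u≈536, body 536 and slot 536 in the crop. The foam also hides part of the near rim, so it stands a few mm above the rim, which explains the 133 mm top height. Last check, on the rest of the scene.

```bash
python3 -m jog '[[[0,-0.8,0,0,0,0],[0,-0.8,0,0,0,0],[0,-0.8,0,0,0,0],[0,0,0,0,0,0],[0,0,0,0,0,0]]]';python3 - <<'E'
from h import *
c=capture("scene");crop(c,90,60,350,300,3,"pics/s13.png")
E
```

```text
time: 20.63
tool_pos: [599.0, 171.0, 285.7]
tool_rot: [-0.7, 0.7, -0.101, 0.1]
ft_force: [-1.0, 0.9, 0.3]
opening: 33.9
```

View pics/s13.png

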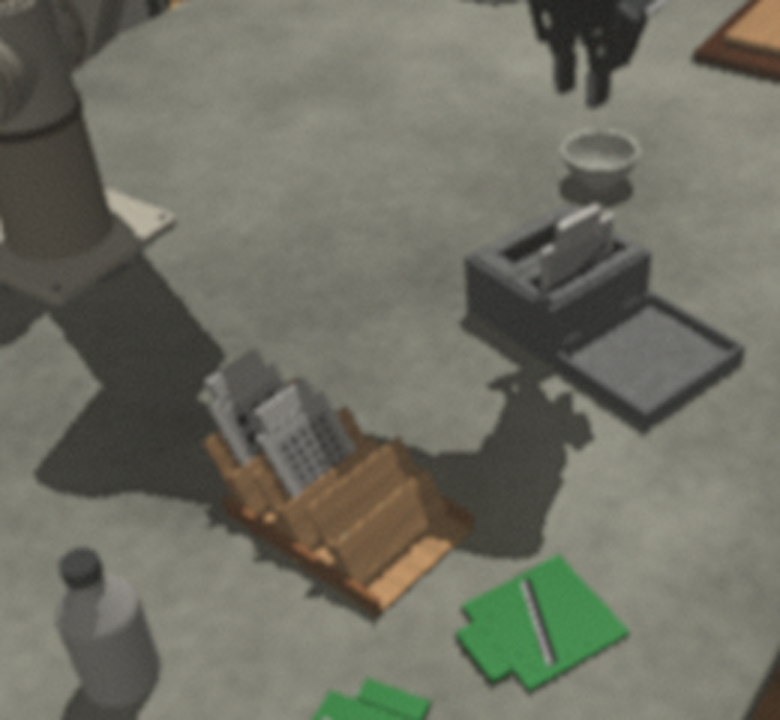

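The slicer stands in the case at crop (575,245). Both graters are in the rack at (235,400) and (300,435), and the bowl and soap are where they were. The gripper is clear of everything.

```bash
python3 -c "
from workcell import sign_off
print(sign_off())"
```

```text
the job is handed in; nothing more can be done
None
```

I drew the white slicer out of the rack along its slot by the grip bar and stood it in the long foam slot. I pressed it down to a firm stop, let go and handed the job in at about 20.6 s of the 48 s allowed.

**Last checks:**
- **Position:** the slicer is upright and centred in the slot within about 1 mm.
- **Seating:** it did not move under 25 N, first pressed in the grip and again with closed fingers on the bar top. Sliding it should need only 3–8 N.
- **Other items:** both graters, the bowl and the soap bottle look undisturbed, and the gripper is clear.

**Disagreements:**
- **Top height:** by touch and by camera, the bar's top is at 133–134 mm, where I expected about 130 mm. The foam seems to stand a few mm above the case rim, and with the hard stop I took that as fully home; I could not measure the slot floor itself.
- **Slot position:** my first estimate was about 3 mm off across the slot compared with the close-up view, so I corrected it before inserting.

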